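Hold the hidden bolt head behind the lamp bracket while the nut runs home

ROBOT

A 6-joint arm with a two-finger parallel gripper is mounted at the origin on the work surface. World frame = base frame: x ahead of the robot, y to its left, z up, the work surface at z = 0. Lengths are in m, angles in degrees, forces in N, time in s.
With the tool pointing down it reaches from about 0.325 to 1 m from the base axis. Payload 5.1 kg.
Tool frame: the origin (TCP) lies at the very end of the fingers, on their centre line; the grasp point (between the pads) lies 19 mm behind it; z points along the fingers, y is the line along which they close (so a half turn about z gives the same grasp; the last joint's range is limited). The gripper opens to 85 mm and grips with 20 to 120 N. Pads are 22 mm wide; open, the fingers measure 114 mm over their backs; the gripper's body (76 mm by 85 mm) begins 54 mm behind the grasp point. The pads swing forward as they close: fully open they stand 13 mm farther back than shut.
Start: joints at [-75.608, 7.093, 94.555, -0, 78.352, -4.733], TCP at [0.213, -0.614, 0.231] pointing down, gripper open.
Joint ranges: [-149.61, 149.61], [-58.7, 133.49], [1.44, 155.28], [-77.14, 257.14], [18.33, 153.61], [-166.67, 166.67]. Speed limits (degrees/s): [147.25, 147.25, 180, 180, 180, 180].

INTERFACE

Orientations are given as [roll, pitch, yaw] about the fixed x, y, z axes, in that order (R = Rz(yaw) Ry(pitch) Rx(roll)).
In Python, from workcell import r gives the robot as it stands.
- The arm moves only by the tool apply_moves, never from a script. Its argument "series" is a list of rows, each a list of 3 entries, a list of its own where there are three numbers: the shift along the tool's x, y, z in m, then the turn, a rotation vector about the tool's x, y, z in rad, then the finger opening in m, from 0 to 0.0854. A call has 1 to 10 rows; each row is the pose to reach, as a shift and turn from the pose commanded when the call began, along the tool's axes at that moment; what a row does not reach only later rows make up. A row lasts 1/10 s, in which the tool goes at most 50 mm and 8.59 degrees, less where a joint would pass 70% of its speed; a pose out of reach is approached as far as the arm can. A call with a gripper value outside its range is refused whole. The fingers move at their own pace and stop on an object; the grip force is fixed at half the most. Time passes only in rows, so rows that repeat a pose let the fingers close. It gives the time, the measured TCP pose, the force, the opening and the grip force at its end, in the units of the state.
- r.state(): the state, without advancing time (a new reading comes with each control period).
- r.capture(name): name is "scene" or "side" or "wrist"; returns (picture, depth): 400x640x3 uint8, red, green, blue; 400x640 float32, m along the optical axis (not along the pixel's ray), 0 where there is no reading.
- r.get_calibration(name): a dict with "vertical_fov" (degrees; the focal length in pixels is half the picture's height over the tangent of half this angle, whatever the lens; pixels are square), "cx", "cy" (the principal point, pixels), "xyz" and "attitude" of the camera in the world. Camera axes: x right, y down, z forward; pixel columns grow to the right and rows downward; lengths in m; the calibration is good to about 2 mm. A picture is of the moment at which its call begins: read the wrist's pose just before it. get_calibration takes no time and is no camera call; for the wrist camera it gives the pose at the moment of the call.
- r.finish_job(): hands the job in; it is judged then, once.
The state is a dict: "t": time; "q": joint angles; "qd": joint speeds; "joint_efforts": joint torques, N m; "eef_pos": TCP position; "eef_rot": TCP orientation; "force": force on the tool from outside, world axes, zero at the start; "ft_torque": the same for the moment, N m; "grip_width": finger opening in m; "grip_force": force on a finger pad.
Only numpy, scipy, OpenCV 4.12 (cv2) and the standard library are available. Lean on these libraries where they do the work, as an engineer would, in place of code of your own. Each camera call takes 0.05 s, during which the arm holds its last target. There are 200 camera calls.

TASK

The drill in the bench holder keeps turning the nut that fixes the lamp arm to the rail's bracket, but the bolt behind the bracket just spins round with it. Pull the yellow clip-on cover straight up off the bracket and set it down gently, right way up, on the table, then reach down into the gap behind the bracket, grip the bolt's hex head between the fingers and hold it from turning until the nut has run fully home, which takes up to about 12 seconds. Finish while still gripping the head so that it cannot turn, and leave the mug, the tape roll and the jar where they are.

Things in the scene. Friction and masses are not known exactly. Their poses are not given: they have to be found in the camera images.
- station: The fixed assembly station, yawed as one: plywood board with timber rail, grey steel bracket, lamp arm and drill. Origin on the table top (z = 0) straight below the bolt head's centre; x along the rail towards the lamp shade, y along the bolt axis from drill to rail, z up. The board is 18 mm thick, x -200 to 140, y -370 to 110 mm; beyond it the free table is at z 0.
- gap_mouth (a point): Centre of the top of the gap behind the bracket, station x 0, y 10, z 190 mm. The gap is x -69 to 69, y -12 to 32 mm (44 mm wide): between the bracket's 6 mm front plate (y -18 to -12) and the rail (y 32), ended by 6 mm side walls (spring catches poke 4 mm in), tops at z 190. Open once the cover is off; free down to the board but for the bolt head.
- rail_top (a point): Middle of the top of the light timber rail, station x 0, y 54.5, z 190 mm. The rail is 320 mm long (station x), 45 mm thick (y 32 to 77), its top at z 190 mm.
- drill_top (a point): Top of the blue drill's body, station x 0, y -250, z 199 mm. Drill, red bench holder, chuck and socket lie at station y -330 to -32 mm, x within 50 mm either side, nowhere above z 200. Fixed; it runs all the time.
- lamp_pipe (a point): Point on the centreline of the lamp's dark pipe, station x 100, y -36, z 165 mm. The 17 mm thick pipe runs at y -36 from x 45 (its foot plate, x -33 to 57, on the bracket's front) to the white shade, which is 200 mm wide, centred at station x 250, y -36, from z 36 to 110 mm. Fixed.
- cover: Yellow clip-on plastic cover over the gap, 172 mm (x) by 56 mm (y), about 90 g: 4 mm lid, 22 mm skirt at each x end, black pull tab. Origin under its centre at the skirts' lower edges, lid top 26 mm above. Starts at station x 0, y 10, z 168 mm, axes along the station's. Spring catches hold it with about 8 to 15 N; pulled straight up it is free after 12 mm and clear after 25 mm.
- pull_tab (a point): Grip point on the cover's black pull tab, 48 mm above the cover's origin. The tab is 12 mm thick (cover x), 44 mm long (cover y) and stands 32 mm on the lid, from 26 to 58 mm above the cover's origin.
- bolt_head: Steel hex head, 24 mm across flats (27.7 over corners), 10 mm thick along its axis, the station's y. Origin at its centre: station x 0, y 0, z 165 mm. 7 mm of round washers, 30 mm wide, lie between it and the bracket; behind it 27 mm are free. Spins at about 3 rad/s until held; closing on it at any angle brings two flats to the pads. Held, it pulls 0.03 N m, and 0.15 N m once the nut is home.
- nut_run (a joint): How far the nut has been turned along the bolt's thread (rad), relative to the bolt: starts somewhere between 6 and 16, is fully home at its end stop at 31.4. It grows (at about 2.2 rad/s) only while the bolt head is held, and stays as it is when bolt and nut spin together. The drill never stops pulling.
- mug: Blue mug, 80 mm wide, 95 mm high, standing on the table beyond the rail. Origin under its centre. To be left alone.
- tape_roll: Blue roll of tape lying flat, 100 mm wide, 36 mm high. Origin under its centre. To be left alone.
- jar: Amber glass jar with a brass lid, 64 mm wide, 90 mm high. Origin under its centre. To be left alone.

How it is judged:
By the outcome, as a careful person would: the job done as asked, in the order asked, and still so for the second after the job is handed in, while the arm keeps its last pose, push and grip.
It also fails if it takes over 72 s, if anything falls off the work surface, if the arm or the gripper's body presses on something with over 40 N, if the wrist force passes 120 N, or if a joint passes its speed limit or range.

## Working session

There is one attempt and no reset: what is moved stays moved. The work goes in short steps, Python scripts to look and compute and a tool call to move; the robot and the scene stay as the last step left them, time stands still between calls to the robot, and variables do not carry over. Pictures are saved under pics/ and viewed, at most 10 in all, crops included, and the job is handed in when it is done.

Besides the shell and the picture viewer there is one more tool, called after "Request:" in YAML: its name, and indented under it one key for each argument. apply_moves: Moves the arm, as the interface text tells. Its arguments: {"type":"object","properties":{"series":{"type":"array"}},"required":["series"]}

```bash
mkdir -p pics; ls
cat > h.py <<'E'
import numpy as np, cv2
from scipy.spatial.transform import Rotation as R
from workcell import r
def cam(n):
    c=r.get_calibration(n); f=200/np.tan(np.radians(c["vertical_fov"])/2)
    return c,f,np.array(c["xyz"]),c["attitude"]
def Rm(a): return R.from_euler('xyz',a,degrees=True).as_matrix()
def cloud(n,d):
    c,f,p,a=cam(n); v,u=np.mgrid[0:400,0:640]
    P=np.stack([(u-c["cx"])/f*d,(v-c["cy"])/f*d,d],-1)
    return P@Rm(a).T+p
E
python3 - <<'E'
from h import *
print(r.state())
for n in ["scene","side"]:
    print(r.get_calibration(n))
    p,d=r.capture(n); cv2.imwrite(f"pics/{n}.png",p[:,:,::-1]); np.savez(f"{n}.npz",p=p,d=d); print((d>0).mean())
E
```

```text
pics
{'t': 0.0, 'q': array([-7.56088628e+01,  7.13329676e+00,  9.46358790e+01, -1.00117062e-03,
        7.83507811e+01, -4.73314897e+00]), 'qd': array([-0.01246231,  0.01809609,  0.0549119 ,  0.01168555, -0.00890838,
        0.1349036 ]), 'joint_efforts': array([-3.02341032e-04, -4.23611534e+01, -3.65449440e+01, -1.41263949e-04,
        6.95688490e-03,  1.11617467e-05]), 'eef_pos': array([ 0.21275974, -0.61353651,  0.23003672]), 'eef_rot': array([-1.79880371e+02, -8.92146600e-03,  1.91244801e+01]), 'force': array([-0.17710893,  0.74615113,  0.57698788]), 'ft_torque': array([-0.00096753, -0.0226671 ,  0.02199169]), 'grip_force': 0.0, 'grip_width': 0.0852906538645749}
{'vertical_fov': 43.150201296898224, 'cx': 311.54476884795173, 'cy': 190.921295803667, 'xyz': array([1.19277438, 0.70213919, 1.08794203]), 'attitude': array([-136.08007265,    0.71609255,  135.80867691])}
0.99615234375
{'vertical_fov': 46.79034291492782, 'cx': 319.4369679881685, 'cy': 202.26461004554972, 'xyz': array([-0.04541958,  0.81318686,  0.71213746]), 'attitude': array([-119.27547638,   -0.16615905, -138.62208203])}
0.99603125
```

View pics/scene.png

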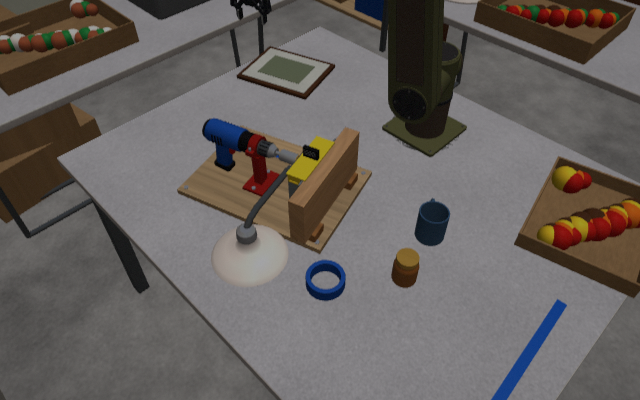

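View pics/side.png

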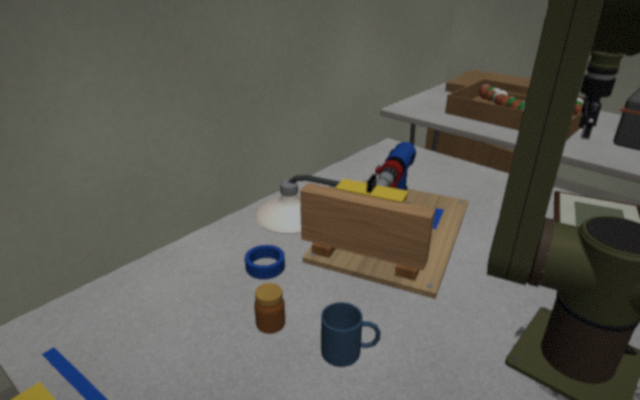

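The scene view shows the yellow cover around (315,158), its tab at (311,152), the rail from (293,205) to (355,135), the shade at (250,253), the mug at (432,222), the jar at (405,267) and the tape roll at (325,280). The side view shows the rail's back, the cover at (372,190) and the mug, jar and tape to the near side.

Run:
```python
from h import *
for n in ["scene","side"]:
    z=np.load(n+".npz"); p,d=z["p"],z["d"]; W=cloud(n,d)
    hsv=cv2.cvtColor(p,cv2.COLOR_RGB2HSV); H,S,V=[hsv[...,i].astype(int) for i in range(3)]
    work=(W[...,0]>0.1)&(W[...,0]<1.1)&(W[...,1]>-.7)&(W[...,1]<.7)
    Z=W[...,2]
    yl=(H>22)&(H<34)&(S>150)&(V>80)&work&(Z>.17)&(Z<.22)
    def rect(m,name):
        m=m.astype(np.uint8); k,l,st,_=cv2.connectedComponentsWithStats(m)
        if k<2: print(name,"none");return
        i=1+np.argmax(st[1:,4]); Q=W[l==i]
        rr=cv2.minAreaRect((Q[:,:2]*1000).astype(np.float32)); print(n,name,len(Q),np.round(rr[0],1),np.round(rr[1],1),round(rr[2],1),"z",np.round(np.percentile(Q[:,2],[2,50,98]),4))
    rect(yl,"cover"); rect(yl&(abs(Z-.194)<.006),"lid")
    wood=(H>5)&(H<22)&(S>60)&work
    rect(wood&(abs(Z-.190)<.006),"railtop")
    rect(wood&(abs(Z-.018)<.006),"board")
    rect((V<45)&work&(Z>.197)&(Z<.24),"tab")
    rect((H>95)&(H<125)&(S>150)&work&(Z>.02)&(Z<.06),"tape")
    rect((H>95)&(H<125)&(S>80)&work&(Z>.07)&(Z<.11),"mug")
    rect((H>5)&(H<25)&(S>120)&work&(Z>.075)&(Z<.1),"jar")
    rect((S<90)&work&(Z>.04)&(Z<.115)&(W[...,0]>.3),"shade")
    rect((abs(Z)<.01)&work,"table")
```

```text
scene cover 780 [516.7 -12.8] [168.5  58. ] 17.0 z [0.1903 0.1943 0.198 ]
scene lid 777 [516.7 -12.8] [168.5  58. ] 17.0 z [0.1905 0.1943 0.1979]
scene railtop 1443 [502.8  29.7] [324.1  47.7] 17.0 z [0.1854 0.1903 0.1942]
scene board 2916 [ 617.1 -251.6] [234.1 246.8] 16.8 z [0.0135 0.0183 0.023 ]
scene tab 614 [175.7  56.5] [ 66.5 148.4] 40.3 z [0.1979 0.2204 0.2395]
scene tape 597 [676.9 200.8] [99.1 95.1] 45.6 z [0.021  0.0343 0.0397]
scene mug 440 [358.2 288.4] [87.8 77.7] 1.6 z [0.0709 0.0848 0.0976]
scene jar 396 [502.3  50.1] [317.7  43.1] 9.6 z [0.0758 0.0874 0.0995]
scene shade 3367 [771.6  22.6] [186.1 197.3] 58.3 z [0.0416 0.0619 0.098 ]
scene table 83593 [525.9   0. ] [ 851.7 1399.9] 0.0 z [-0.0044  0.0003  0.0055]
side cover 686 [514.3 -11.3] [168.4  59.1] 17.9 z [0.1914 0.1935 0.1962]
side lid 685 [514.3 -11.3] [168.4  59.1] 17.9 z [0.1914 0.1935 0.1962]
side railtop 1494 [500.9  28.6] [319.2  53.6] 17.3 z [0.1845 0.1893 0.1916]
side board 4316 [ 525.7 -152.8] [339.1 483.5] 17.1 z [0.0136 0.0175 0.0208]
side tab 846 [129.1  97. ] [78.9 34.2] 39.4 z [0.1982 0.2207 0.2389]
side tape 553 [671.  202.3] [91.2 97.2] 48.9 z [0.0207 0.0323 0.0377]
side mug 865 [349.6 290.2] [93.5 79.2] 0.6 z [0.0706 0.0834 0.0952]
side jar 661 [488.3  49.2] [307.2  10. ] 17.4 z [0.0755 0.0871 0.0995]
side shade 1455 [754.5  66.7] [133.3 247.6] 52.7 z [0.0411 0.0635 0.1073]
side table 66825 [526.3   0. ] [ 852.6 1399.8] 0.0 z [-0.0034 -0.0006  0.0025]
```

```bash
cat >> h.py <<'E'
def tgt(x,y,z,yaw,cmd=None):
    """tool-frame shift/rotvec from the measured pose to TCP world target, tool down"""
    s=r.state(); p=s["eef_pos"]; A=Rm(s["eef_rot"]); B=Rm([180,0,yaw])
    print("t",round(s["t"],2),"at",np.round(p,4),np.round(s["eef_rot"],2),"-> shift",np.round(A.T@(np.array([x,y,z])-p),4),"rot",np.round(R.from_matrix(A.T@B).as_rotvec(),4))
E
python3 - <<'E'
from h import *
for n in ["scene","side"]:
    z=np.load(n+".npz"); W=cloud(n,z["d"]).reshape(-1,3)
    g=np.full((22,26),-9.)
    ix=((W[:,0]-.05)/.04).astype(int); iy=((W[:,1]+.6)/.04).astype(int)
    ok=(ix>=0)&(ix<22)&(iy>=0)&(iy<26)&(W[:,2]<.6)&(W[:,2]>-.05)
    np.maximum.at(g,(ix[ok],iy[ok]),W[ok,2]*1000)
    print(n,"rows x from .05 step .04; cols y from -.6")
    for i in range(22): print(f"{.05+.04*i:.2f}"," ".join("  ." if v<8 and v>-9 else ("  ?" if v<=-9 else f"{int(v):3d}") for v in g[i]))
tgt(.516,-.012,.32,107)
E
```

```text
scene rows x from .05 step .04; cols y from -.6
0.05  28  27  27  25  21   8   .   8   8   9   8   8  18  34  54 299 300 245   8  10   .   .   .   .   .  55
0.09  29  26  25  25  26   8   .   8   .   .   .   .  17  18  18  19 509 353   .   .   .   .   .   8   8   .
0.13  29  25  25  24  23   .   .   .   .  12   .   .   8   .   .   . 527 431   .   .   .   .   .   .   .   .
0.17 327 336  24  24  21   8   .   8   .  10   .   .   . 505 516 526 533 443   .   8   .   8   .   .   9   .
0.21 332 339  21   .   .   .   .   8   .   .   .   ?   . 494 509   .   .   .   .   .   .   .   8   .   8   9
0.25  11  10   .   8  11   9   8   .   .   .   .   ?   ?   .   .   .   .   .   .   .   .   ?   .   .   .   .
0.29   .   .   .   .   8   .   8   .   .   .   ?   ?   ?   ?  22  25   .   .   .   .   .  98  98   .   .   .
0.33   .   .   .   .   .   .   .   .   8  17   ?   ?   ?   ? 195 194  20   .   .   .   .  99  98 100   .   .
0.37   .   .   .   .   .   8  21  24  24  26  20   ?   ?   ? 195 194  23   8   .   .   .  98 100  93   .   .
0.41   8   .   .   .  22  24  24  24  23  22  18   ?   ? 197 200 194  2
[... 3240 characters left out ...]
.   .
0.73   .   ?   ?   ?   .   .  17  18   ?   ?   ?   ?   ?   ? 133 168 138  66   .   .   .   .   .   .   .   .
0.77   ?   ?   .   .   .   .   .   ?   ?   ?   ?   ?   ?   ?  71 145 132  66   .   .   .   .   .   .   .   .
0.81   .   .   .   .   .   .   .   .   .   ?   ?   ?   ?   ?  66  74  71  59   .   .   .   .   .   .   .   .
0.85   .   .   .   .   .   .   .   .   .   .   ?   .   ?   ?  52  52  52   .   .   .   .   .   .   .   .   .
0.89   .   .   .   .   .   .   .   .   .   .   .   .   .   .   .   .   .   .   .   .   .   .   .   .   .   .
t 0.1 at [ 0.2128 -0.6136  0.2302] [-1.7989e+02 -1.0000e-02  1.9120e+01] -> shift [ 0.4836 -0.4692 -0.0889] rot [-1.4000e-03 -1.6000e-03 -1.5337e+00]
```

Request:
apply_moves:
  series:
    - [[0,0,-0.045],[0,0,0],0.06]
    - [[0.03,-0.03,-0.085],[0,0,-0.1],0.06]
    - [[0.484,-0.469,-0.089],[0,0,-1.534],0.06]
    - [[0.484,-0.469,-0.089],[0,0,-1.534],0.06]
    - [[0.484,-0.469,-0.089],[0,0,-1.534],0.06]
    - [[0.484,-0.469,-0.089],[0,0,-1.534],0.06]
    - [[0.484,-0.469,-0.089],[0,0,-1.534],0.06]
    - [[0.484,-0.469,-0.089],[0,0,-1.534],0.06]
    - [[0.484,-0.469,-0.089],[0,0,-1.534],0.06]
    - [[0.484,-0.469,-0.089],[0,0,-1.534],0.06]

```text
t: 1.1
eef_pos: [0.4096, -0.2225, 0.3164]
eef_rot: [-180.0, -0.0, 93.9]
force: [1.0, -0.4, 0.3]
grip_width: 0.0597
grip_force: 0.0
```

```bash
python3 -c "
from h import *
print(r.state()['q']);tgt(.516,-.012,.32,107)"
```

```text
[-3.51150416e+01 -1.91965217e+01  1.10708830e+02  2.85588434e-03
  8.84914305e+01 -3.90565196e+01]
t 1.1 at [ 0.4096 -0.2225  0.3164] [-180.     -0.     93.94] -> shift [ 0.2027  0.1206 -0.0036] rot [-0.000e+00 -1.000e-04 -2.279e-01]
```

Request:
apply_moves:
  series:
    - [[0.203,0.121,-0.004],[0,0,-0.228],0.06]
    - [[0.203,0.121,-0.004],[0,0,-0.228],0.06]
    - [[0.203,0.121,-0.004],[0,0,-0.228],0.06]
    - [[0.203,0.121,-0.004],[0,0,-0.228],0.06]
    - [[0.203,0.121,-0.004],[0,0,-0.228],0.06]
    - [[0.203,0.121,-0.004],[0,0,-0.228],0.06]
    - [[0.203,0.121,-0.004],[0,0,-0.228],0.06]
    - [[0.203,0.121,-0.004],[0,0,-0.228],0.06]

```text
t: 1.9
eef_pos: [0.5169, -0.015, 0.3203]
eef_rot: [-180.0, 0.0, 106.6]
force: [-0.0, -0.4, 0.4]
grip_width: 0.0599
grip_force: 0.0
```

Run:
```python
from h import *
tgt(.516,-.012,.32,107)
print(r.get_calibration("wrist"))
p,d=r.capture("wrist"); cv2.imwrite("pics/w1.png",p[:,:,::-1]); np.savez("w1.npz",p=p,d=d,W=cloud("wrist",d))
W=cloud("wrist",d)
hsv=cv2.cvtColor(p,cv2.COLOR_RGB2HSV); H,S,V=[hsv[...,i].astype(int) for i in range(3)]
Z=W[...,2]
def rect(m,name):
    k,l,st,_=cv2.connectedComponentsWithStats(m.astype(np.uint8)); i=1+np.argmax(st[1:,4]); Q=W[l==i]
    rr=cv2.minAreaRect((Q[:,:2]*1000).astype(np.float32)); print(name,len(Q),np.round(rr[0],1),np.round(rr[1],1),round(rr[2],1),"z",np.round(np.percentile(Q[:,2],[2,50,98]),4),st[i])
rect((H>22)&(H<34)&(S>150)&(V>60)&(abs(Z-.194)<.008),"lid")
rect((V<70)&(Z>.205)&(Z<.24),"tab")
rect((H>5)&(H<22)&(S>60)&(abs(Z-.190)<.008),"rail")
```

```text
t 1.9 at [ 0.5169 -0.015   0.3203] [-179.96    0.    106.62] -> shift [0.0031 0.     0.0003] rot [-0.0008  0.     -0.0066]
{'vertical_fov': 63.66434444142523, 'cx': 318.22019177562504, 'cy': 198.68839796357628, 'xyz': array([0.4966471 , 0.05406909, 0.46331802]), 'attitude': array([1.63557899e+02, 8.32286551e-02, 1.66192705e+01])}
lid 11410 [514.7 -14.9] [169.3  59.1] 17.3 z [0.1929 0.1944 0.1958] [  217   154   200    66 11410]
tab 878 [514.8 -13.2] [11.7 43.7] 16.8 z [0.211  0.2262 0.2277] [309 165  16  60 878]
rail 19247 [501.6  28.9] [319.5  45.1] 17.2 z [0.1889 0.1904 0.1919] [  122   106   389    58 19247]
```

View pics/w1.png

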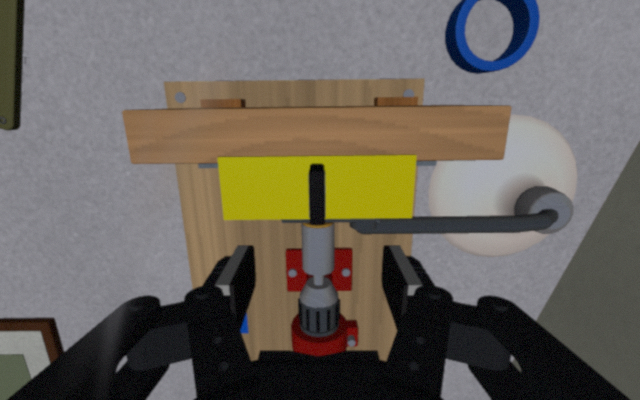

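Wrist view: lid at (317,187), tab at (317,195), rail at (315,135), with the fingers at (235,280) and (400,280). The tab's centre is at (0.5148, -0.0132), yaw 17.1°.

```bash
python3 -c "
from h import *
tgt(.5147,-.0134,.199,107.1)"
```

```text
t 1.95 at [ 0.5169 -0.0153  0.3205] [-1.7997e+02  1.0000e-02  1.0658e+02] -> shift [ 0.0024 -0.0015  0.1215] rot [-0.0005  0.0001 -0.009 ]
```

Request:
apply_moves:
  series:
    - [[0.002,-0.0015,0.03],[0,0,-0.009],0.06]
    - [[0.0025,-0.0015,0.06],[0,0,-0.009],0.06]
    - [[0.0025,-0.0015,0.085],[0,0,-0.009],0.06]
    - [[0.0025,-0.0015,0.105],[0,0,-0.009],0.06]
    - [[0.0025,-0.0015,0.115],[0,0,-0.009],0.06]
    - [[0.0025,-0.0015,0.12],[0,0,-0.009],0.06]
    - [[0.0025,-0.0015,0.12],[0,0,-0.009],0.06]
    - [[0.0025,-0.0015,0.12],[0,0,-0.009],0.06]
    - [[0.0025,-0.0015,0.12],[0,0,-0.009],0.06]

```text
t: 2.85
eef_pos: [0.5159, -0.0125, 0.2021]
eef_rot: [179.9, 0.1, 107.2]
force: [-0.6, -0.3, 0.3]
grip_width: 0.0602
grip_force: 0.0
```

```bash
python3 -c "
from h import *
tgt(.5147,-.0134,.199,107.1)"
```

```text
t 2.85 at [ 0.5159 -0.0125  0.2021] [1.7988e+02 6.0000e-02 1.0718e+02] -> shift [-0.0005 -0.0014  0.0031] rot [0.0022 0.001  0.0014]
```

Request:
apply_moves:
  series:
    - [[-0.0005,-0.001,0.003],[0,0,0],0.06]
    - [[-0.0005,-0.001,0.003],[0,0,0],0.03]
    - [[-0.0005,-0.001,0.003],[0,0,0],0.005]
    - [[-0.0005,-0.001,0.003],[0,0,0],0.005]
    - [[-0.0005,-0.001,0.003],[0,0,0],0.005]
    - [[-0.0005,-0.001,0.003],[0,0,0],0.005]
    - [[-0.0005,-0.001,0.003],[0,0,0],0.005]
    - [[-0.0005,-0.001,0.003],[0,0,0],0.005]
    - [[-0.0005,-0.001,0.003],[0,0,0],0.005]

```text
t: 3.75
eef_pos: [0.5146, -0.013, 0.1979]
eef_rot: [179.9, 0.0, 107.2]
force: [2.3, 1.2, 0.6]
grip_width: 0.0109
grip_force: 60.3
```

Gripped. Pull straight up slowly.

Request:
apply_moves:
  series:
    - [[0,0,-0.003],[0,0,0],0.005]
    - [[0,0,-0.006],[0,0,0],0.005]
    - [[0,0,-0.01],[0,0,0],0.005]
    - [[0,0,-0.014],[0,0,0],0.005]
    - [[0,0,-0.019],[0,0,0],0.005]
    - [[0,0,-0.025],[0,0,0],0.005]
    - [[0,0,-0.033],[0,0,0],0.005]
    - [[0,0,-0.045],[0,0,0],0.005]
    - [[0,0,-0.065],[0,0,0],0.005]
    - [[0,0,-0.09],[0,0,0],0.005]

```text
t: 4.75
eef_pos: [0.5138, -0.0131, 0.2883]
eef_rot: [-179.9, -0.0, 107.2]
force: [0.5, -0.2, -1.4]
grip_width: 0.0109
grip_force: 60.0
```

Run:
```python
from h import *
tgt(.431,.160,.30,107.1)
p,d=r.capture("wrist"); cv2.imwrite("pics/w2.png",p[:,:,::-1])
s=r.state(); print(s["force"],s["grip_width"],s["grip_force"])
W=cloud("wrist",d); hsv=cv2.cvtColor(p,cv2.COLOR_RGB2HSV); H,S,V=[hsv[...,i].astype(int) for i in range(3)]
Q=W[(H>22)&(H<34)&(S>150)&(V>60)&(W[...,2]>.22)]
rr=cv2.minAreaRect((Q[:,:2]*1000).astype(np.float32)); print(len(Q),rr,np.percentile(Q[:,2],[2,50,98]))
A=np.c_[Q[:,:2],np.ones(len(Q))]; print("lid tilt",np.linalg.lstsq(A,Q[:,2],rcond=None)[0])
```

```text
t 4.75 at [ 0.5138 -0.0131  0.2883] [-1.7991e+02 -3.0000e-02  1.0718e+02] -> shift [ 0.1898 -0.028  -0.0115] rot [-0.0016 -0.0006  0.0014]
[ 1.85798451 -0.06616282  3.00474003] 0.010986675168152613 60.12476921081543
26550 ((509.807373046875, 7.72265625), (167.44981384277344, 100.89445495605469), 17.193132400512695) [0.28921591 0.29076368 0.29274048]
lid tilt [-0.05049355  0.18621497  0.31923064]
```

View pics/w2.png

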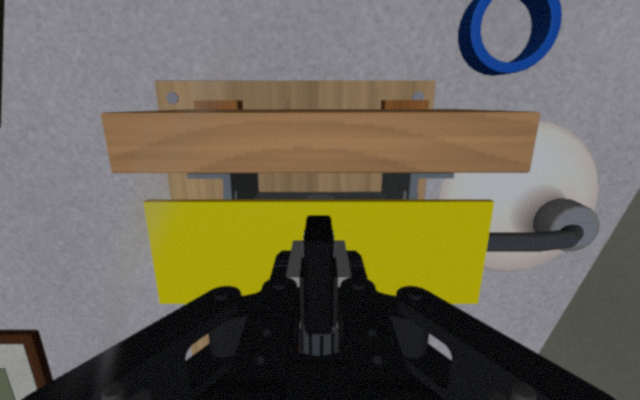

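The cover came off level: lid at (318,250), the gap opening behind it, rail at (318,140). Now carry it over the rail to the free table.

Request:
apply_moves:
  series:
    - [[0.015,-0.002,-0.005],[0,0,0],0.005]
    - [[0.045,-0.006,-0.01],[0,0,0],0.005]
    - [[0.08,-0.011,-0.01],[0,0,0],0.005]
    - [[0.115,-0.016,-0.01],[0,0,0],0.005]
    - [[0.145,-0.021,-0.01],[0,0,0],0.005]
    - [[0.17,-0.025,-0.01],[0,0,0],0.005]
    - [[0.185,-0.027,-0.01],[0,0,0],0.005]
    - [[0.19,-0.028,0.0],[0,0,0],0.005]
    - [[0.19,-0.028,0.02],[0,0,0],0.005]
    - [[0.19,-0.028,0.045],[0,0,0],0.005]

```text
t: 5.8
eef_pos: [0.4313, 0.1603, 0.2419]
eef_rot: [179.9, 0.0, 107.2]
force: [-0.3, -0.3, -1.4]
grip_width: 0.0111
grip_force: 60.1
```

Run:
```python
from h import *
tgt(.431,.160,.036,107.1)
p,d=r.capture("side"); W=cloud("side",d)
hsv=cv2.cvtColor(p,cv2.COLOR_RGB2HSV); H,S,V=[hsv[...,i].astype(int) for i in range(3)]
m=(H>22)&(H<34)&(S>150)&(V>60)&(W[...,2]>.15)&(W[...,0]>.25)&(W[...,0]<.65)&(W[...,1]>.0)&(W[...,1]<.4)
Q=W[m]; print(len(Q),np.percentile(Q,[1,50,99],axis=0))
cv2.imwrite("pics/s2.png",p[:,:,::-1])
```

```text
t 5.8 at [0.4313 0.1603 0.2419] [1.7994e+02 2.0000e-02 1.0722e+02] -> shift [-2.000e-04 -6.000e-04  2.059e-01] rot [0.0011 0.0003 0.0021]
1287 [[0.34816615 0.07051161 0.18098885]
 [0.41754001 0.16509183 0.23732073]
 [0.51388278 0.20661921 0.24867641]]
```

View pics/s2.png

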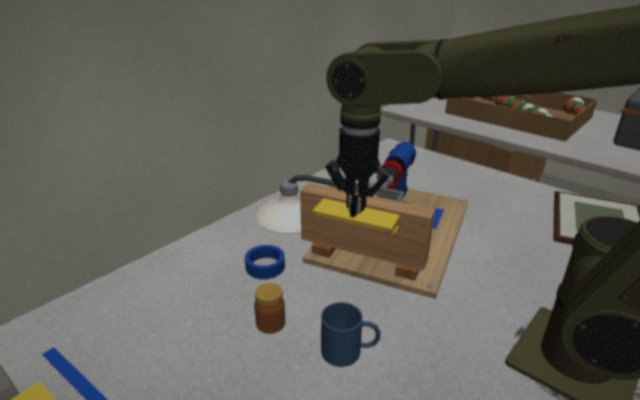

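The side view shows the cover held level at (355,215), clear beyond the rail, with the mug, jar and tape undisturbed. Lower it.

Request:
apply_moves:
  series:
    - [[0,0,0.025],[0,0,0],0.005]
    - [[0,0,0.06],[0,0,0],0.005]
    - [[0,0,0.095],[0,0,0],0.005]
    - [[0,0,0.13],[0,0,0],0.005]
    - [[0,0,0.155],[0,0,0],0.005]
    - [[0,0,0.175],[0,0,0],0.005]
    - [[0,0,0.19],[0,0,0],0.005]
    - [[0,0,0.2],[0,0,0],0.005]
    - [[0,0,0.205],[0,0,0],0.005]
    - [[0,0,0.205],[0,0,0],0.005]

```text
t: 6.85
eef_pos: [0.4311, 0.16, 0.0372]
eef_rot: [-179.9, -0.0, 107.2]
force: [-0.2, 0.3, -0.8]
grip_width: 0.0112
grip_force: 60.1
```

Request:
apply_moves:
  series:
    - [[0,0,0.001],[0,0,0],0.005]
    - [[0,0,0.002],[0,0,0],0.005]
    - [[0,0,0.003],[0,0,0],0.005]
    - [[0,0,0.004],[0,0,0],0.005]
    - [[0,0,0.004],[0,0,0],0.005]

```text
t: 7.35
eef_pos: [0.4314, 0.1602, 0.0338]
eef_rot: [180.0, -0.0, 107.2]
force: [0.2, -0.8, -1.3]
grip_width: 0.0111
grip_force: 60.1
```

Request:
apply_moves:
  series:
    - [[0,0,0.001],[0,0,0],0.005]
    - [[0,0,0.002],[0,0,0],0.005]
    - [[0,0,0.0025],[0,0,0],0.005]
    - [[0,0,0.003],[0,0,0],0.005]
    - [[0,0,0.003],[0,0,0],0.005]

```text
t: 7.85
eef_pos: [0.4314, 0.1601, 0.0306]
eef_rot: [-180.0, -0.0, 107.2]
force: [-0.3, 0.3, -1.6]
grip_width: 0.0114
grip_force: 60.1
```

Request:
apply_moves:
  series:
    - [[0,0,0.0005],[0,0,0],0.005]
    - [[0,0,0.001],[0,0,0],0.005]
    - [[0,0,0.0015],[0,0,0],0.005]
    - [[0,0,0.0015],[0,0,0],0.005]

```text
t: 8.25
eef_pos: [0.4315, 0.1602, 0.0299]
eef_rot: [-180.0, -0.0, 107.2]
force: [-2.0, -1.3, 5.2]
grip_width: 0.0108
grip_force: 60.9
```

Contact. Release and lift.

Request:
apply_moves:
  series:
    - [[0,0,0],[0,0,0],0.014]
    - [[0,0,0],[0,0,0],0.02]
    - [[0,0,0],[0,0,0],0.05]
    - [[0,0,-0.001],[0,0,0],0.06]
    - [[0,0,-0.015],[0,0,0],0.06]
    - [[0,0,-0.045],[0,0,0],0.06]
    - [[0,0,-0.09],[0,0,0],0.06]
    - [[0,0,-0.14],[0,0,0],0.06]
    - [[0,0,-0.19],[0,0,0],0.06]
    - [[0,0,-0.24],[0,0,0],0.06]

```text
t: 9.25
eef_pos: [0.431, 0.1601, 0.2712]
eef_rot: [180.0, -0.0, 107.2]
force: [0.3, -0.6, 0.1]
grip_width: 0.0599
grip_force: 0.0
```

Run:
```python
from h import *
import math
p,d=r.capture("wrist"); W=cloud("wrist",d); hsv=cv2.cvtColor(p,cv2.COLOR_RGB2HSV); H,S,V=[hsv[...,i].astype(int) for i in range(3)]
Q=W[(H>22)&(H<34)&(S>150)&(V>60)&(W[...,2]<.1)]; print(len(Q),cv2.minAreaRect((Q[:,:2]*1000).astype(np.float32)),np.percentile(Q[:,2],[2,50,98]))
# target above the gap: station (0,9)
c,s=math.cos(math.radians(17.1)),math.sin(math.radians(17.1)); o=np.array([.5175,-.0232])
x,y=o+.009*np.array([-s,c]); print(x,y); tgt(x,y,.26,107.1)
```

```text
5707 ((439.39666748046875, 161.80123901367188), (165.5368194580078, 55.00082778930664), 17.2188720703125) [0.03463249 0.03678686 0.039167  ]
0.5148536370729092 -0.014597862866815027
t 9.3 at [0.4349 0.1611 0.2818] [1.7907e+02 6.0000e-02 1.0719e+02] -> shift [-0.1914  0.0241  0.0223] rot [0.0162 0.001  0.0017]
```

Request:
apply_moves:
  series:
    - [[-0.03,0.004,0],[0,0,0],0.06]
    - [[-0.07,0.009,0],[0,0,0],0.06]
    - [[-0.11,0.014,0],[0,0,0],0.06]
    - [[-0.145,0.019,0],[0,0,0],0.06]
    - [[-0.175,0.022,0],[0,0,0],0.06]
    - [[-0.19,0.024,0],[0,0,0],0.06]
    - [[-0.192,0.024,0],[0,0,0],0.06]
    - [[-0.192,0.024,0],[0,0,0],0.06]
    - [[-0.192,0.024,0],[0,0,0],0.06]
    - [[-0.192,0.024,0],[0,0,0],0.06]

```text
t: 10.3
eef_pos: [0.5108, -0.0151, 0.2693]
eef_rot: [180.0, -0.0, 107.3]
force: [-0.3, 0.7, 0.7]
grip_width: 0.0599
grip_force: 0.0
```

Run:
```python
from h import *
tgt(.5149,-.0146,.146,107.1)
p,d=r.capture("wrist"); W=cloud("wrist",d); cv2.imwrite("pics/w3.png",p[:,:,::-1]); np.savez("w3.npz",p=p,d=d,W=W)
hsv=cv2.cvtColor(p,cv2.COLOR_RGB2HSV); H,S,V=[hsv[...,i].astype(int) for i in range(3)]
m=((H>5)&(H<22)&(S>60)&(abs(W[...,2]-.19)<.008)).astype(np.uint8)
k,l,st,_=cv2.connectedComponentsWithStats(m); i=1+np.argmax(st[1:,4]); Q=W[l==i]
print("rail",cv2.minAreaRect((Q[:,:2]*1000).astype(np.float32)),np.median(Q[:,2]))
p,d=r.capture("side"); W=cloud("side",d); hsv=cv2.cvtColor(p,cv2.COLOR_RGB2HSV); H,S,V=[hsv[...,i].astype(int) for i in range(3)]
Q=W[(H>22)&(H<34)&(S>150)&(V>60)&(W[...,2]<.1)&(W[...,1]<.4)&(W[...,1]>.1)&(W[...,0]>.3)&(W[...,0]<.6)]; print("cover",len(Q),cv2.minAreaRect((Q[:,:2]*1000).astype(np.float32)),np.percentile(Q[:,2],[2,50,98]))
```

```text
t 10.3 at [ 0.5108 -0.0151  0.2693] [ 1.7999e+02 -1.0000e-02  1.0728e+02] -> shift [-0.0008  0.004   0.1233] rot [ 0.0002 -0.0001  0.0032]
rail ((502.00372314453125, 28.07062530517578), (319.7415771484375, 46.68851852416992), 17.274110794067383) 0.19032252100387015
cover 1105 ((429.40435791015625, 162.06814575195312), (165.53970336914062, 58.047218322753906), 17.055002212524414) [0.02218045 0.02540581 0.02863976]
```

View pics/w3.png

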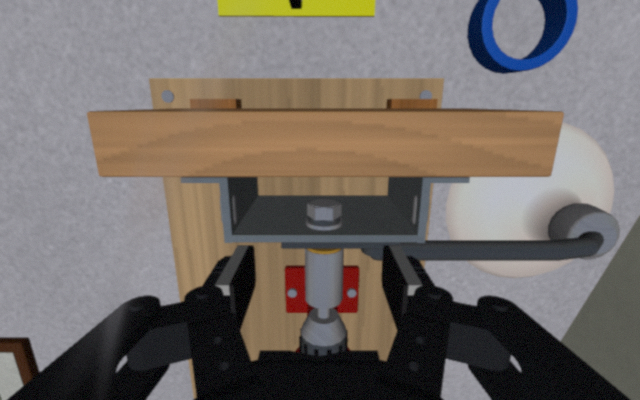

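The wrist view shows the gap open, the hex head at (323,212) with washers just below it, and the cover at (295,5) flat on the table. I'll measure the head and bracket edges.

Run:
```python
from h import *
z=np.load("w3.npz"); W=z["W"]; p=z["p"]
a=np.radians(17.15); o=np.array([.5178,-.0235]); M=np.array([[np.cos(a),np.sin(a)],[-np.sin(a),np.cos(a)]])
S=(W[...,:2]-o)@M.T*1000; Z=W[...,2]*1000
for v in range(198,246,3): print(v,[(int(x),int(y),int(zz)) for x,y,zz in zip(S[v,300:346:5,0],S[v,300:346:5,1],Z[v,300:346:5])])
q=(Z>160)&(Z<185)&(abs(S[...,0])<25)&(S[...,1]>-11)&(S[...,1]<28)
print(np.percentile(S[q],[1,50,99],axis=0),q.sum())
q=(abs(Z-190)<4)&(S[...,1]<-8)&(S[...,1]>-24)&(abs(S[...,0])<69); print("plate",np.percentile(S[q][:,1],[2,50,98]),q.sum())
for sg in(-1,1):
    q=(abs(Z-190)<4)&(S[...,1]<24)&(S[...,1]>-8)&(sg*S[...,0]>60)&(sg*S[...,0]<85); print("wall",np.percentile(S[q][:,0],[2,50,98]),q.sum())
```

```text
198 [(-22, -11, 94), (-17, -11, 93), (-12, -11, 94), (-7, -10, 95), (-2, -11, 94), (2, -11, 93), (8, -11, 92), (13, -11, 92), (18, -10, 94), (23, -11, 92)]
201 [(-22, -11, 102), (-17, -11, 103), (-12, -11, 104), (-6, 5, 161), (-2, 6, 162), (1, 6, 162), (5, 6, 162), (9, 6, 162), (17, -11, 103), (22, -11, 102)]
204 [(-21, -11, 114), (-16, -11, 114), (-10, 5, 168), (-6, 5, 169), (-2, 6, 169), (1, 5, 169), (5, 6, 170), (9, 6, 171), (13, 5, 168), (21, -11, 113)]
207 [(-21, -11, 124), (-16, -11, 123), (-10, 3, 168), (-6, 5, 176), (-2, 5, 175), (1, 5, 176), (5, 5, 176), (8, 5, 175), (13, 2, 167), (21, -11, 123)]
210 [(-20, -11, 131), (-16, -11, 131), (-10, 1, 170), (-6, 3, 176), (-2, 3, 176), (1, 3, 177), (5, 3, 176), (9, 2, 174), (13, 0, 167), (20, -11, 132)]
213 [(-20, -11, 141), (-15, -11, 140), (-10, -1, 169), (-6, 0, 176), (-2, 0, 175), (1, 1, 176), (5, 1, 177), (9, 0, 174), (13, -2, 167), (19, -11, 140)]
216 [(-19, -11, 149), (-15, -11, 149), (-10, -4, 169), (-6, -1, 177), (-2, -1, 177), (1, -1, 176), (5, -1, 176), (9, -2, 174), (14, -11, 148), (19, -11, 148)]
219 [(-19, -11, 157), (-
[... 980 characters left out ...]
9), (-10, -13, 190), (-6, -12, 191), (-2, -13, 190), (1, -12, 191), (4, -13, 190), (8, -13, 190), (12, -12, 191), (15, -13, 190)]
240 [(-17, -16, 189), (-13, -15, 190), (-10, -15, 190), (-6, -15, 190), (-2, -15, 191), (1, -14, 192), (4, -15, 189), (8, -15, 189), (12, -15, 190), (16, -16, 188)]
243 [(-17, -19, 187), (-13, -18, 188), (-10, -18, 188), (-6, -19, 188), (-2, -19, 187), (1, -18, 188), (4, -18, 189), (8, -19, 187), (12, -19, 187), (16, -18, 188)]
[[-13.87778798 -10.93368538]
 [  0.44821417  -1.22234079]
 [ 14.5113505    6.38750635]] 962
plate [-22.42544616 -14.73479435 -11.10058257] 2329
wall [-74.19734043 -70.7518696  -68.06441938] 412
wall [69.38024545 72.0049494  75.59839111] 425
```

```bash
python3 -c "
from h import *
tgt(.5160,-.0149,.145,107.15)"
```

```text
t 10.4 at [ 0.5109 -0.0153  0.2693] [179.98   0.   107.27] -> shift [-0.0011  0.0049  0.1243] rot [0.0003 0.     0.0021]
```

Request:
apply_moves:
  series:
    - [[-0.001,0.005,0.02],[0,0,0.002],0.06]
    - [[-0.001,0.005,0.05],[0,0,0.002],0.06]
    - [[-0.001,0.005,0.06],[0,0,0.002],0.06]
    - [[-0.001,0.005,0.06],[0,0,0.002],0.06]
    - [[-0.001,0.005,0.06],[0,0,0.002],0.06]
    - [[-0.001,0.005,0.06],[0,0,0.002],0.06]

```text
t: 11.0
eef_pos: [0.5171, -0.0157, 0.2111]
eef_rot: [179.8, 0.1, 107.1]
force: [0.9, -0.0, -0.4]
grip_width: 0.0601
grip_force: 0.0
```

```bash
python3 -c "
from h import *
tgt(.5160,-.0149,.145,107.15)"
```

```text
t 11.0 at [ 0.5171 -0.0157  0.2111] [1.7985e+02 7.0000e-02 1.0708e+02] -> shift [ 0.0012 -0.001   0.0661] rot [ 0.0026  0.0012 -0.0012]
```

Request:
apply_moves:
  series:
    - [[0.001,-0.001,0.01],[0,0,0],0.06]
    - [[0.001,-0.001,0.022],[0,0,0],0.06]
    - [[0.001,-0.001,0.036],[0,0,0],0.06]
    - [[0.001,-0.001,0.05],[0,0,0],0.06]
    - [[0.001,-0.001,0.06],[0,0,0],0.06]
    - [[0.001,-0.001,0.066],[0,0,0],0.06]
    - [[0.001,-0.001,0.066],[0,0,0],0.06]
    - [[0.001,-0.001,0.066],[0,0,0],0.06]
    - [[0.001,-0.001,0.066],[0,0,0],0.06]

```text
t: 11.9
eef_pos: [0.5155, -0.0151, 0.144]
eef_rot: [179.9, 0.0, 107.1]
force: [-0.6, 0.5, 0.5]
grip_width: 0.0602
grip_force: 0.0
```

```bash
python3 -c "
from h import *
tgt(.5160,-.0149,.145,107.15); print(r.state()['force'])"
```

```text
t 11.9 at [ 0.5155 -0.0151  0.144 ] [1.7993e+02 3.0000e-02 1.0707e+02] -> shift [ 0.      0.0005 -0.001 ] rot [ 0.0013  0.0006 -0.0013]
[-0.63439043  0.51393717  0.52152882]
```

Well placed. Close on the head.

Request:
apply_moves:
  series:
    - [[0,0,0],[0,0,0],0.04]
    - [[0,0,0],[0,0,0],0.03]
    - [[0,0,0],[0,0,0],0.01]
    - [[0,0,0],[0,0,0],0.01]
    - [[0,0,0],[0,0,0],0.01]
    - [[0,0,0],[0,0,0],0.01]
    - [[0,0,0],[0,0,0],0.01]
    - [[0,0,0],[0,0,0],0.01]
    - [[0,0,0],[0,0,0],0.01]
    - [[0,0,0],[0,0,0],0.01]

```text
t: 12.9
eef_pos: [0.5155, -0.0149, 0.1438]
eef_rot: [179.9, 0.0, 107.1]
force: [2.1, 2.0, 5.9]
grip_width: 0.0237
grip_force: 58.8
```

```bash
python3 -c "
from h import *
s=r.state();print({k:np.round(s[k],3) for k in ('t','force','ft_torque','grip_width','grip_force','eef_pos')})
p,d=r.capture('wrist'); cv2.imwrite('pics/w4.png',p[:,:,::-1])"
```

```text
{'t': np.float64(12.9), 'force': array([2.133, 1.996, 5.87 ]), 'ft_torque': array([ 0.189, -0.427,  0.015]), 'grip_width': np.float64(0.024), 'grip_force': np.float64(58.844), 'eef_pos': array([ 0.515, -0.015,  0.144])}
```

View pics/w4.png

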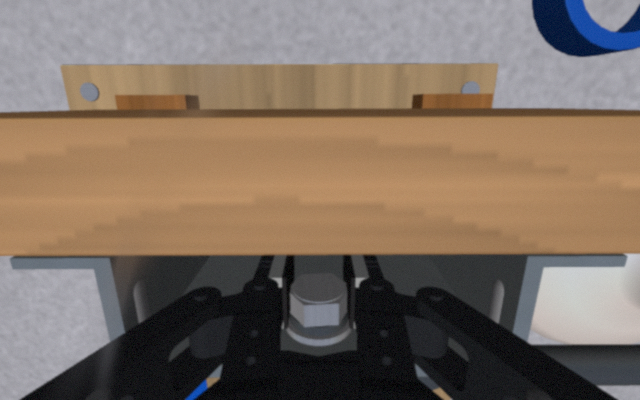

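The head sits at (318,300) between the pads on two flats, opening 23.7 mm. Now hold.

Request:
apply_moves:
  series:
    - [[0,0,0],[0,0,0],0.01]
    - [[0,0,0],[0,0,0],0.01]
    - [[0,0,0],[0,0,0],0.01]
    - [[0,0,0],[0,0,0],0.01]
    - [[0,0,0],[0,0,0],0.01]
    - [[0,0,0],[0,0,0],0.01]
    - [[0,0,0],[0,0,0],0.01]
    - [[0,0,0],[0,0,0],0.01]
    - [[0,0,0],[0,0,0],0.01]
    - [[0,0,0],[0,0,0],0.01]

```text
t: 13.95
eef_pos: [0.5155, -0.0149, 0.1438]
eef_rot: [179.9, 0.0, 107.1]
force: [2.8, 1.7, 5.2]
grip_width: 0.0241
grip_force: 58.8
```

```bash
cat > q.py <<'E'
from h import *
s=r.state();T=s['ft_torque'];F=s['force'];u=np.array([-.295,.955,0])
c=np.array([.5178,-.0235,.165])
print({k:np.round(s[k],3) for k in ('t','force','ft_torque','grip_width','grip_force','eef_pos')},"My",round(T@u,3))
E
python3 q.py
```

```text
{'t': np.float64(13.95), 'force': array([2.823, 1.713, 5.158]), 'ft_torque': array([ 0.261, -0.35 ,  0.051]), 'grip_width': np.float64(0.024), 'grip_force': np.float64(58.849), 'eef_pos': array([ 0.516, -0.015,  0.144])} My -0.411
```

Request:
apply_moves:
  series:
    - [[0,0,0],[0,0,0],0.01]
    - [[0,0,0],[0,0,0],0.01]
    - [[0,0,0],[0,0,0],0.01]
    - [[0,0,0],[0,0,0],0.01]
    - [[0,0,0],[0,0,0],0.01]
    - [[0,0,0],[0,0,0],0.01]
    - [[0,0,0],[0,0,0],0.01]
    - [[0,0,0],[0,0,0],0.01]
    - [[0,0,0],[0,0,0],0.01]
    - [[0,0,0],[0,0,0],0.01]

```text
t: 14.95
eef_pos: [0.5155, -0.015, 0.1438]
eef_rot: [179.9, 0.0, 107.1]
force: [2.7, 1.1, 5.2]
grip_width: 0.024
grip_force: 58.8
```

```bash
python3 q.py
```

```text
{'t': np.float64(14.95), 'force': array([2.676, 1.055, 5.198]), 'ft_torque': array([ 0.182, -0.361,  0.032]), 'grip_width': np.float64(0.024), 'grip_force': np.float64(58.85), 'eef_pos': array([ 0.515, -0.015,  0.144])} My -0.398
```

Request:
apply_moves:
  series:
    - [[0,0,0],[0,0,0],0.01]
    - [[0,0,0],[0,0,0],0.01]
    - [[0,0,0],[0,0,0],0.01]
    - [[0,0,0],[0,0,0],0.01]
    - [[0,0,0],[0,0,0],0.01]
    - [[0,0,0],[0,0,0],0.01]
    - [[0,0,0],[0,0,0],0.01]
    - [[0,0,0],[0,0,0],0.01]
    - [[0,0,0],[0,0,0],0.01]
    - [[0,0,0],[0,0,0],0.01]

```text
t: 15.95
eef_pos: [0.5155, -0.0149, 0.1438]
eef_rot: [179.9, 0.0, 107.1]
force: [1.5, 2.3, 4.9]
grip_width: 0.0236
grip_force: 58.8
```

Request:
apply_moves:
  series:
    - [[0,0,0],[0,0,0],0.01]
    - [[0,0,0],[0,0,0],0.01]
    - [[0,0,0],[0,0,0],0.01]
    - [[0,0,0],[0,0,0],0.01]
    - [[0,0,0],[0,0,0],0.01]
    - [[0,0,0],[0,0,0],0.01]
    - [[0,0,0],[0,0,0],0.01]
    - [[0,0,0],[0,0,0],0.01]
    - [[0,0,0],[0,0,0],0.01]
    - [[0,0,0],[0,0,0],0.01]

```text
t: 16.95
eef_pos: [0.5155, -0.0149, 0.1438]
eef_rot: [179.9, 0.0, 107.1]
force: [2.0, 1.6, 4.6]
grip_width: 0.0239
grip_force: 58.9
```

Request:
apply_moves:
  series:
    - [[0,0,0],[0,0,0],0.01]
    - [[0,0,0],[0,0,0],0.01]
    - [[0,0,0],[0,0,0],0.01]
    - [[0,0,0],[0,0,0],0.01]
    - [[0,0,0],[0,0,0],0.01]
    - [[0,0,0],[0,0,0],0.01]
    - [[0,0,0],[0,0,0],0.01]
    - [[0,0,0],[0,0,0],0.01]
    - [[0,0,0],[0,0,0],0.01]
    - [[0,0,0],[0,0,0],0.01]

```text
t: 17.95
eef_pos: [0.5155, -0.0149, 0.1438]
eef_rot: [179.9, 0.0, 107.1]
force: [3.0, 2.0, 5.0]
grip_width: 0.0243
grip_force: 58.8
```

```bash
python3 q.py
```

```text
{'t': np.float64(17.95), 'force': array([2.956, 1.954, 5.04 ]), 'ft_torque': array([ 0.233, -0.363,  0.01 ]), 'grip_width': np.float64(0.024), 'grip_force': np.float64(58.85), 'eef_pos': array([ 0.516, -0.015,  0.144])} My -0.415
```

Request:
apply_moves:
  series:
    - [[0,0,0],[0,0,0],0.01]
    - [[0,0,0],[0,0,0],0.01]
    - [[0,0,0],[0,0,0],0.01]
    - [[0,0,0],[0,0,0],0.01]
    - [[0,0,0],[0,0,0],0.01]
    - [[0,0,0],[0,0,0],0.01]
    - [[0,0,0],[0,0,0],0.01]
    - [[0,0,0],[0,0,0],0.01]
    - [[0,0,0],[0,0,0],0.01]
    - [[0,0,0],[0,0,0],0.01]

```text
t: 18.95
eef_pos: [0.5155, -0.0149, 0.1438]
eef_rot: [179.9, 0.0, 107.1]
force: [2.0, 1.6, 5.8]
grip_width: 0.024
grip_force: 58.9
```

Request:
apply_moves:
  series:
    - [[0,0,0],[0,0,0],0.01]
    - [[0,0,0],[0,0,0],0.01]
    - [[0,0,0],[0,0,0],0.01]
    - [[0,0,0],[0,0,0],0.01]
    - [[0,0,0],[0,0,0],0.01]
    - [[0,0,0],[0,0,0],0.01]
    - [[0,0,0],[0,0,0],0.01]
    - [[0,0,0],[0,0,0],0.01]
    - [[0,0,0],[0,0,0],0.01]
    - [[0,0,0],[0,0,0],0.01]

```text
t: 19.95
eef_pos: [0.5155, -0.015, 0.1438]
eef_rot: [179.9, 0.0, 107.1]
force: [3.0, 1.2, 5.0]
grip_width: 0.0238
grip_force: 58.5
```

Request:
apply_moves:
  series:
    - [[0,0,0],[0,0,0],0.01]
    - [[0,0,0],[0,0,0],0.01]
    - [[0,0,0],[0,0,0],0.01]
    - [[0,0,0],[0,0,0],0.01]
    - [[0,0,0],[0,0,0],0.01]
    - [[0,0,0],[0,0,0],0.01]
    - [[0,0,0],[0,0,0],0.01]
    - [[0,0,0],[0,0,0],0.01]
    - [[0,0,0],[0,0,0],0.01]
    - [[0,0,0],[0,0,0],0.01]

```text
t: 20.95
eef_pos: [0.5155, -0.0149, 0.1438]
eef_rot: [179.9, 0.0, 107.1]
force: [2.8, 1.9, 5.3]
grip_width: 0.024
grip_force: 58.5
```

```bash
python3 q.py
```

```text
{'t': np.float64(20.95), 'force': array([2.833, 1.894, 5.275]), 'ft_torque': array([ 0.215, -0.303, -0.001]), 'grip_width': np.float64(0.024), 'grip_force': np.float64(58.538), 'eef_pos': array([ 0.515, -0.015,  0.144])} My -0.353
```

The pad force stepped from 58.8 to 58.5 N and the moment shifted at about 19.5 s, which fits the nut coming home. I'll keep holding past the 12 s worst case.

Request:
apply_moves:
  series:
    - [[0,0,0],[0,0,0],0.01]
    - [[0,0,0],[0,0,0],0.01]
    - [[0,0,0],[0,0,0],0.01]
    - [[0,0,0],[0,0,0],0.01]
    - [[0,0,0],[0,0,0],0.01]
    - [[0,0,0],[0,0,0],0.01]
    - [[0,0,0],[0,0,0],0.01]
    - [[0,0,0],[0,0,0],0.01]
    - [[0,0,0],[0,0,0],0.01]
    - [[0,0,0],[0,0,0],0.01]

```text
t: 21.95
eef_pos: [0.5155, -0.015, 0.1438]
eef_rot: [179.9, 0.0, 107.1]
force: [2.9, 1.5, 4.8]
grip_width: 0.0241
grip_force: 58.5
```

Request:
apply_moves:
  series:
    - [[0,0,0],[0,0,0],0.01]
    - [[0,0,0],[0,0,0],0.01]
    - [[0,0,0],[0,0,0],0.01]
    - [[0,0,0],[0,0,0],0.01]
    - [[0,0,0],[0,0,0],0.01]
    - [[0,0,0],[0,0,0],0.01]
    - [[0,0,0],[0,0,0],0.01]
    - [[0,0,0],[0,0,0],0.01]
    - [[0,0,0],[0,0,0],0.01]
    - [[0,0,0],[0,0,0],0.01]

```text
t: 22.95
eef_pos: [0.5155, -0.0149, 0.1439]
eef_rot: [179.9, 0.0, 107.1]
force: [2.9, 1.8, 5.4]
grip_width: 0.024
grip_force: 58.5
```

Request:
apply_moves:
  series:
    - [[0,0,0],[0,0,0],0.01]
    - [[0,0,0],[0,0,0],0.01]
    - [[0,0,0],[0,0,0],0.01]
    - [[0,0,0],[0,0,0],0.01]
    - [[0,0,0],[0,0,0],0.01]
    - [[0,0,0],[0,0,0],0.01]
    - [[0,0,0],[0,0,0],0.01]
    - [[0,0,0],[0,0,0],0.01]
    - [[0,0,0],[0,0,0],0.01]
    - [[0,0,0],[0,0,0],0.01]

```text
t: 23.95
eef_pos: [0.5155, -0.0149, 0.1439]
eef_rot: [179.9, 0.0, 107.1]
force: [2.6, 1.5, 4.5]
grip_width: 0.0238
grip_force: 58.5
```

Request:
apply_moves:
  series:
    - [[0,0,0],[0,0,0],0.01]
    - [[0,0,0],[0,0,0],0.01]
    - [[0,0,0],[0,0,0],0.01]
    - [[0,0,0],[0,0,0],0.01]
    - [[0,0,0],[0,0,0],0.01]
    - [[0,0,0],[0,0,0],0.01]
    - [[0,0,0],[0,0,0],0.01]
    - [[0,0,0],[0,0,0],0.01]
    - [[0,0,0],[0,0,0],0.01]
    - [[0,0,0],[0,0,0],0.01]

```text
t: 24.95
eef_pos: [0.5155, -0.015, 0.1438]
eef_rot: [179.9, 0.0, 107.1]
force: [3.0, 2.1, 4.9]
grip_width: 0.0236
grip_force: 58.5
```

Request:
apply_moves:
  series:
    - [[0,0,0],[0,0,0],0.01]
    - [[0,0,0],[0,0,0],0.01]
    - [[0,0,0],[0,0,0],0.01]
    - [[0,0,0],[0,0,0],0.01]
    - [[0,0,0],[0,0,0],0.01]
    - [[0,0,0],[0,0,0],0.01]
    - [[0,0,0],[0,0,0],0.01]
    - [[0,0,0],[0,0,0],0.01]
    - [[0,0,0],[0,0,0],0.01]
    - [[0,0,0],[0,0,0],0.01]

```text
t: 25.95
eef_pos: [0.5155, -0.0149, 0.1439]
eef_rot: [179.9, 0.0, 107.1]
force: [3.1, 2.4, 5.6]
grip_width: 0.0238
grip_force: 58.5
```

```bash
python3 q.py; python3 -c "
from h import *
p,d=r.capture('wrist'); a=cv2.imread('pics/w4.png')[:,:,::-1]; cv2.imwrite('pics/w5.png',p[:,:,::-1])
print(np.abs(a[270:350,285:350].astype(int)-p[270:350,285:350]).mean())"
```

```text
{'t': np.float64(25.95), 'force': array([3.059, 2.426, 5.555]), 'ft_torque': array([ 0.208, -0.319, -0.021]), 'grip_width': np.float64(0.024), 'grip_force': np.float64(58.537), 'eef_pos': array([ 0.515, -0.015,  0.144])} My -0.366
2.3863461538461537
```

View pics/w5.png

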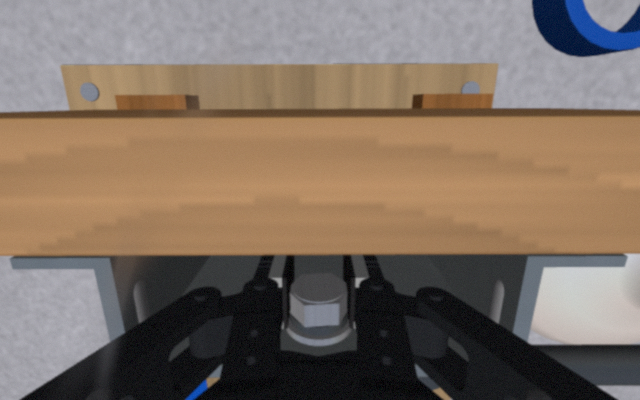

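The head at (318,300) is unchanged and still gripped on its flats after 13 s of holding. I'm handing in.

```bash
python3 -c "
from workcell import r
print(r.finish_job())"
```

```text
the job is handed in; nothing more can be done
None
```

I handed the job in at about 26 s: the cover stands upright on the table, and I held the bolt head for 13 s and am still gripping it; a grip-force step at about 19.5 s suggests the nut is home, though I had no direct reading of it.

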